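Knock the jig's sprung pins home

ROBOT

A 6-joint arm with a two-finger parallel gripper is mounted at the origin on a cart in front of the work surface, level with it; the furniture and walls round the work are solid. World frame = base frame: x ahead of the robot, y to its left, z up, the work surface at z = 0. Lengths are in m, angles in rad, forces in N, time in s.
With the tool pointing down it reaches from about 0.325 to 0.75 m from the base axis. Payload 7.6 kg.
Tool frame: the origin (TCP) lies at the very end of the fingers, on their centre line; the grasp point (between the pads) lies 19 mm behind it (pinch_z is the distance from the TCP to the grasp point, in m); x points along the fingers, y is the direction in which the jaws open and shut, and the axes are right-handed (so a half turn about x gives the same grasp; the last joint's range is limited). The gripper opens to 85 mm and grips with 20 to 120 N. Pads are 22 mm wide; open, the fingers measure 114 mm over their backs; the gripper's body (76 mm by 85 mm) begins 54 mm behind the grasp point. The pads swing forward as they close: fully open they stand 13 mm farther back than shut.
Start: joints at [-1.313, 0.052, 1.401, -0, 1.689, -0.07], TCP at [0.169, -0.497, 0.231] pointing down, gripper open.
Joint ranges: [-2.9, 2.9], [-0.91, 2.17], [0.12, 2.37], [-1.06, 4.2], [0.26, 2.73], [-2.93, 2.93]. Speed limits (rad/s): [2.57, 2.57, 3.01, 3.14, 3.14, 3.14].

INTERFACE

Orientations are given as [roll, pitch, yaw] about the fixed x, y, z axes, in that order (R = Rz(yaw) Ry(pitch) Rx(roll)).
In Python, from plant import read_state, get_image, camera_info, close_job, pinch_z gives the robot as it stands. The module is installed in compiled form; this text tells all that it offers.
- The arm moves only by the shell command python3 -m jog 'ROWS' [OPENING] [FORCE]. ROWS is JSON, a list of rows, each a list of 6 numbers: the shift along the tool's x, y, z in cm, then the turn, a rotation vector about the tool's x, y, z in degrees. A call has 1 to 5 rows; each row is the pose to reach, as a shift and turn from the pose commanded when the call began, along the tool's axes at that moment; what a row does not reach only later rows make up. A row lasts 1/8 s, in which the tool goes at most 62.5 mm and 10.7 degrees, less where a joint would pass 70% of its speed; a pose out of reach is approached as far as the arm can. A call with a gripper value outside its range is refused whole. OPENING is the opening, from 0 (shut) to 1 (fully open), set as the call begins (- or left out, the last holds). The fingers move at their own pace and stop on an object; FORCE is the grip in N (left out, the last holds). Time passes only in rows, so rows that repeat a pose let the fingers close. It gives the time, the measured TCP pose, the force and the opening at its end, in the units of the state.
- read_state(): the state, without advancing time (a new reading comes with each control period).
- get_image(name): name is "side" or "top" or "wrist"; returns the picture (400x640x3 uint8, red, green, blue); there is no depth.
- camera_info(name): a dict with "mtx" (3x3 intrinsics, pixels), "pose" (4x4, takes a point from camera to world coordinates); the wrist camera has in their place "mount" (4x4, takes a point from camera to tool coordinates, whose origin is the TCP and whose axes are the tool frame's). Camera axes: x right, y down, z forward; pixel columns grow to the right and rows downward; lengths in m; the calibration is good to about 2 mm. A picture is of the moment at which its call begins: read the wrist's pose just before it. camera_info takes no time and is no camera call.
- close_job(): hands the job in, once; it reports no verdict.
The state is a dict: "time_s": time; "joint_positions": joint angles; "joint_vel": joint speeds; "tau": joint torques, N m; "ee_pos": TCP position; "tcp_rot": TCP orientation; "wrist_force": force on the tool from outside, world axes, zero at the start; "ft_torque": the same for the moment, N m; "width": opening from 0.0 (shut) to 1.0 (fully open).
Only numpy, scipy, OpenCV 4.12 (cv2) and the standard library are available. Lean on these libraries where they do the work, as an engineer would, in place of code of your own. Each camera call takes 0.05 s, during which the arm holds its last target.

TASK

Take the short mallet from its tray and knock all three sprung pins of the assembly jig fully home, so that each one catches and stays down. Strike each pin squarely, along its own slant, with the mallet only and no harder than it takes: stop when you feel it reach its stop. Then stand the mallet upright in its tray again and let go, leaving the other things lying around where they are.

Things in the scene. Friction and masses are not known exactly. Their poses are not given: they have to be found in the camera images.
- mallet_grip (a point): Short palm mallet, 140 mm tall, about 0.25 kg, standing upright on its face in the tray; used end-on, like a stamp. Round wooden head (44 mm across, 50 mm high), straight round handle 26 mm across and 80 mm long rising from its centre, a 30 mm knob on the top 10 mm. Site on its axis in the handle, 105 mm above the face; z points up the handle.
- mallet_face (a point): Centre of the mallet's flat striking face when not compressed; z points up the handle. The face is a cushioned rubber pad, 40 mm across, standing 8 mm out of the wooden head; it gives by up to 6 mm, at about 8 N per mm.
- tray_in (a point): Centre of the inner floor of the mallet's square plywood tray, 100 x 100 mm outside, 88 x 88 mm inside, walls rising 13 mm above this floor. Fixed to the desk.
- jig: Plywood base of the assembly jig, 170 x 220 x 18 mm, fixed to the desk, carrying three wooden blocks with a pin each: two inclined ones side by side at the front, an upright one behind them. Origin at the centre of its underside, x pointing to the back, z up.
- block_a: An inclined block of the jig (72 x 62 mm foot, 81 mm high without the pin, on the jig's base), with a pin slanting 35 degrees from vertical to the block's front (its -x side). Same shape as block_b; the two can stand either way round. Origin at the centre of its foot.
- block_b: The other inclined block, same shape as block_a. Origin at the centre of its foot.
- block_c: The upright block, 56 x 60 x 45 mm, whose pin is vertical. Origin at the centre of its foot.
- pin_a_top (a point): Sprung steel pin in block_a (slanting): 12 mm shank with a flat round striking head 22 mm across and 8 mm thick. Site at the centre of the head's flat top; its z axis points out along the pin (away from the block), so the pin is driven along -z. Raised, the top stands 34 mm above the block's face (and 27 mm above the steel collar round the pin).
- pin_a (a joint): Travel of the block_a pin: 0 when raised, growing (m) as it is driven in. An over-centre spring holds it up: it takes about 11 N to start it down, the resistance falls away as it sinks, and short of its catch it springs back to 0 when let go. At the catch, 3 mm before the end, it snaps down on to a hard stop and stays there by itself (a few N would lift it again). The travel to the stop differs from pin to pin, between 9 and 17 mm, and is not marked: it has to be felt.
- pin_b_top (a point): Sprung steel pin in block_b (slanting): 12 mm shank with a flat round striking head 22 mm across and 8 mm thick. Site at the centre of the head's flat top; its z axis points out along the pin (away from the block), so the pin is driven along -z. Raised, the top stands 34 mm above the block's face (and 27 mm above the steel collar round the pin).
- pin_b (a joint): Travel of the block_b pin: 0 when raised, growing (m) as it is driven in. An over-centre spring holds it up: it takes about 11 N to start it down, the resistance falls away as it sinks, and short of its catch it springs back to 0 when let go. At the catch, 3 mm before the end, it snaps down on to a hard stop and stays there by itself (a few N would lift it again). The travel to the stop differs from pin to pin, between 9 and 17 mm, and is not marked: it has to be felt.
- pin_c_top (a point): Sprung steel pin in block_c (upright): 12 mm shank with a flat round striking head 22 mm across and 8 mm thick. Site at the centre of the head's flat top; its z axis points out along the pin (away from the block), so the pin is driven along -z. Raised, the top stands 34 mm above the block's face (and 27 mm above the steel collar round the pin).
- pin_c (a joint): Travel of the block_c pin: 0 when raised, growing (m) as it is driven in. An over-centre spring holds it up: it takes about 11 N to start it down, the resistance falls away as it sinks, and short of its catch it springs back to 0 when let go. At the catch, 3 mm before the end, it snaps down on to a hard stop and stays there by itself (a few N would lift it again). The travel to the stop differs from pin to pin, between 9 and 17 mm, and is not marked: it has to be felt.
- chisel: Wood chisel lying on the desk, 250 mm long; a bystander.
- sanding_block: Cork sanding block, 62 x 110 x 34 mm; a bystander.
- tape_measure: Tape measure, 37 x 76 x 65 mm; a bystander.
- screw_box: Open cardboard box of screws, 86 x 113 x 95 mm; a bystander.
There are look-alikes about, which are no part of the job. What is shaped like the part that bears mallet_grip but green or turquoise is not meant.

How it is judged:
On the way, in this order (a step that is already met when the one before it is completed fails the run):
1. the mallet is lifted out of its tray (z of mallet_face in the frame of tray_in above 0.03 m), for 0.1 s.
2. all three pins are home and caught (value of joint pin_a above 0.008 m and value of joint pin_b above 0.014 m and value of joint pin_c above 0.011 m), for 0.2 s.
At the end, for the whole second after the job is handed in: All three pins are down within 2 mm of their stops (caught), and the mallet stands on its face on the tray's floor, upright within 7 degrees, its face within 30 mm of the tray's centre, released (all of step 2 and horizontal distance between mallet_face and tray_in below 0.03 m and z of mallet_face in the frame of tray_in below 0.006 m and angle between mallet_face's own z axis and vertical below 0.12 rad and contact force between the fingers and anything else below 0.5 N); the robot touches nothing.
It fails at once if the mallet presses on a pin or block with more than 60 N (contact force between mallet and block_a above 60 N or contact force between mallet and block_b above 60 N or contact force between mallet and block_c above 60 N).
It fails at once if a pin is struck more than 20 degrees off its own axis ((contact force between mallet and block_a above 3 N and angle between the z axis of mallet_face and the z axis of pin_a_top, either way round above 0.35 rad) or (contact force between mallet and block_b above 3 N and angle between the z axis of mallet_face and the z axis of pin_b_top, either way round above 0.35 rad) or (contact force between mallet and block_c above 3 N and angle between the z axis of mallet_face and the z axis of pin_c_top, either way round above 0.35 rad)).
It fails at once if the fingers or arm press on a pin or its block (contact force between any of the fingers, the arm and block_a above 3 N or contact force between any of the fingers, the arm and block_b above 3 N or contact force between any of the fingers, the arm and block_c above 3 N).
It fails at once if a thing lying around is moved more than 30 mm (distance of any of chisel, sanding_block, tape_measure, screw_box from where it was at the start of the episode above 0.03 m).
It also fails if it takes over 59 s, if anything falls off the work surface, if the arm or the gripper's body presses on something with over 40 N, if the wrist force passes 120 N, or if a joint passes its speed limit or range.

## Working session

There is one attempt and no reset: what is moved stays moved. The work goes in short steps, Python scripts to look and compute and a shell command to move; the robot and the scene stay as the last step left them, time stands still between calls to the robot, and variables do not carry over. Pictures are saved under pics/ and viewed, and the job is handed in when it is done.

```bash
ls; mkdir -p pics; python3 - <<'E'
from plant import *
import cv2,numpy as np
np.set_printoptions(precision=4,suppress=True)
print(read_state()); print(pinch_z)
for n in ("side","top","wrist"):
    ci=camera_info(n); print(n,ci)
for n in ("side","top"):
    cv2.imwrite(f"pics/{n}0.png",get_image(n)[:,:,::-1])
E
```

```text
pics
{'time_s': 0.0, 'joint_positions': array([-1.3133,  0.0529,  1.4017, -0.    ,  1.6886, -0.0703]), 'joint_vel': array([ 0.0014,  0.0014, -0.0003, -0.0006, -0.0006, -0.0008]), 'tau': array([ -0.0001, -38.1669, -36.0187,  -0.0001,   0.0062,  -0.    ]), 'ee_pos': array([ 0.169 , -0.4967,  0.2305]), 'tcp_rot': array([-1.6331,  1.5692,  1.8364]), 'wrist_force': array([ 0.186 , -0.0904,  0.6189]), 'ft_torque': array([ 0.0185,  0.0753, -0.024 ]), 'width': 0.9975195677158181}
0.0187
side {'mtx': array([[453.5221,   0.    , 319.1053],
       [  0.    , 453.5221, 196.9161],
       [  0.    ,   0.    ,   1.    ]]), 'pose': array([[-0.8507, -0.3296,  0.4095, -0.021 ],
       [-0.5256,  0.5195, -0.6737,  0.9464],
       [ 0.0093, -0.7883, -0.6152,  0.9314],
       [ 0.    ,  0.    ,  0.    ,  1.    ]])}
top {'mtx': array([[459.7981,   0.    , 320.0581],
       [  0.    , 459.7981, 196.5976],
       [  0.    ,   0.    ,   1.    ]]), 'pose': array([[ 0.0089, -0.9833,  0.1815,  0.3162],
       [-1.    , -0.0083,  0.0038,  0.0336],
       [-0.0022, -0.1815, -0.9834,  1.2145],
       [ 0.    ,  0.    ,  0.    ,  1.    ]])}
wrist {'mtx': array([[359.9548,   0.    , 321.3017],
       [  0.    , 359.9548, 201.5679],
       [  0.    ,   0.    ,   1.    ]]), 'mount': array([[-0.0001, -0.2759,  0.9612, -0.143 ],
       [ 1.    ,  0.0007,  0.0003,  0.0003],
       [-0.0007,  0.9612,  0.2759, -0.0683],
       [ 0.    ,  0.    ,  0.    ,  1.    ]])}
```

View pics/side0.png

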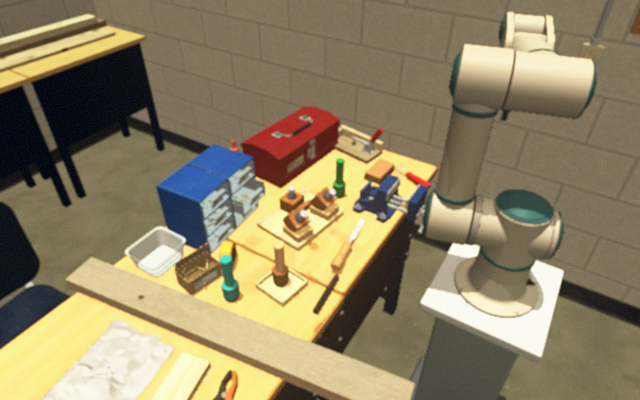

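View pics/top0.png

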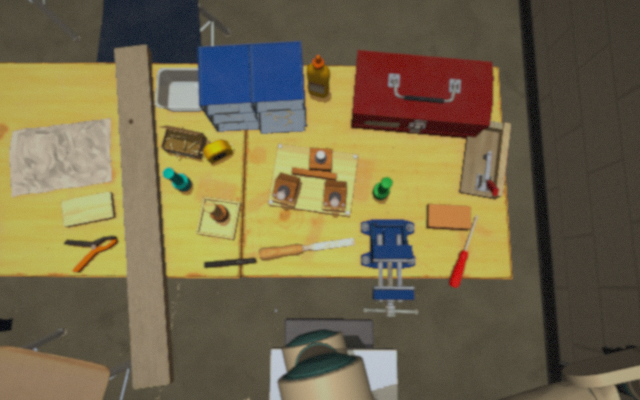

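Candidates for the mallet: the brown one in the tray (top 219,213; side 280,265), a turquoise one (top 177,180; side 229,280) and a green one (top 383,188; side 340,180). By the description it is the brown one in the tray. I'll check it in a crop.

```bash
python3 - <<'E'
import cv2
t=cv2.imread("pics/top0.png"); s=cv2.imread("pics/side0.png")
cv2.imwrite("pics/t_tray.png",cv2.resize(t[165:275,150:290],None,fx=5.5,fy=5.4,interpolation=cv2.INTER_CUBIC))
cv2.imwrite("pics/t_jig.png",cv2.resize(t[135:225,260:365],None,fx=7,fy=6.5,interpolation=cv2.INTER_CUBIC))
cv2.imwrite("pics/s_jig.png",cv2.resize(s[170:255,250:355],None,fx=7,fy=7,interpolation=cv2.INTER_CUBIC))
cv2.imwrite("pics/s_tray.png",cv2.resize(s[230:315,205:310],None,fx=7,fy=7,interpolation=cv2.INTER_CUBIC))
E
```

```text
(no output)
```

View pics/t_tray.png

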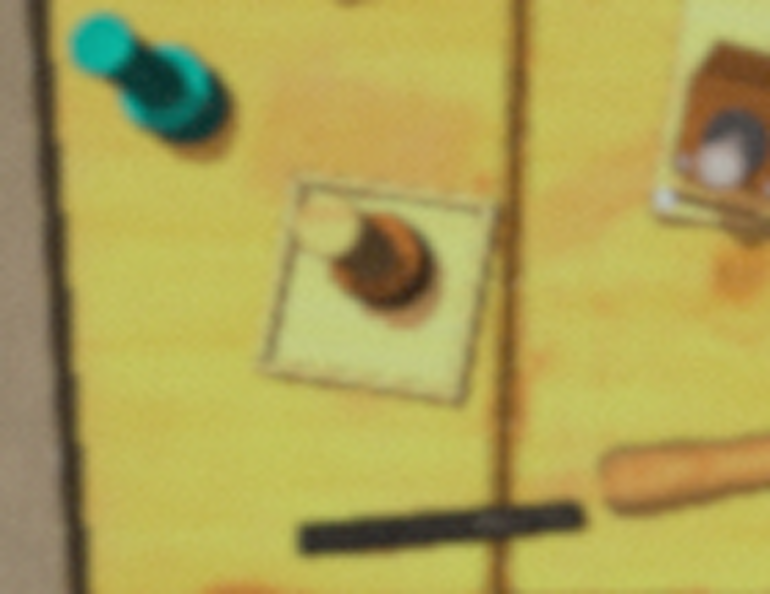

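View pics/t_jig.png

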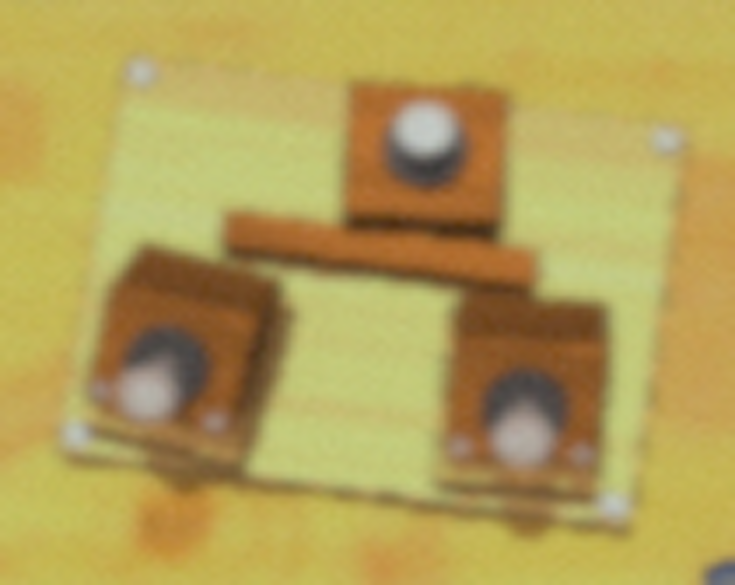

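View pics/s_jig.png

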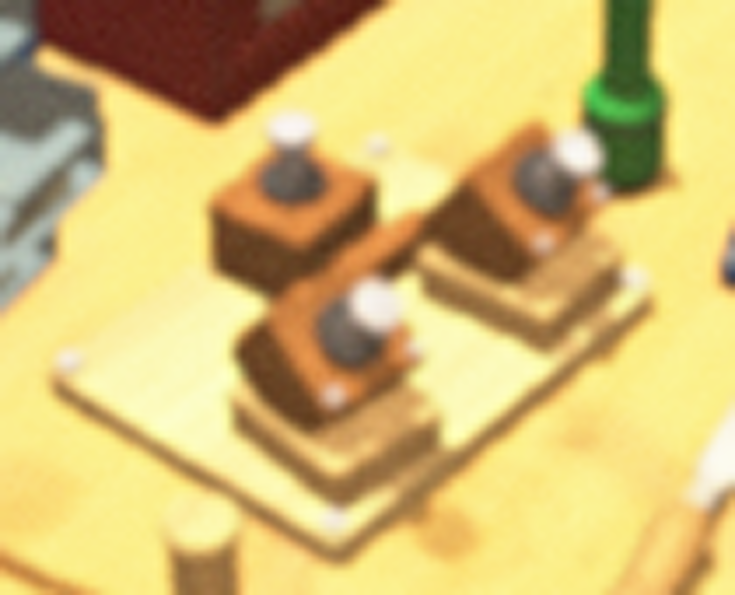

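View pics/s_tray.png

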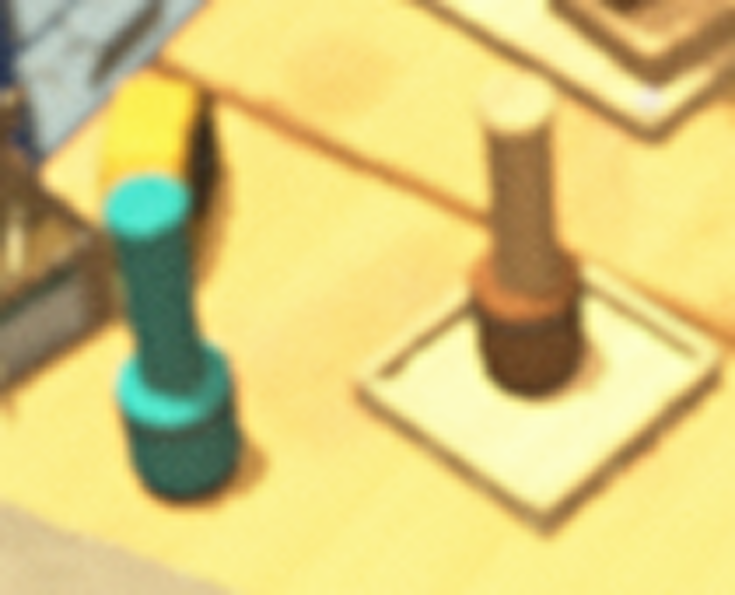

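```bash
cat > h.py <<'E'
import numpy as np, cv2
from scipy.spatial.transform import Rotation as R
from plant import *
np.set_printoptions(precision=4,suppress=True)
C={n:camera_info(n) for n in("side","top")}
def proj(n,p,pose=None):
    M=C[n]['pose'] if pose is None else pose; K=(C[n] if n in C else camera_info(n))['mtx']
    q=(np.asarray(p)-M[:3,3])@M[:3,:3]; return (q/q[...,2:])@K.T
def ray(n,uv,pose=None):
    M=C[n]['pose'] if pose is None else pose; K=camera_info(n)['mtx']
    d=M[:3,:3]@np.linalg.inv(K)@np.array([uv[0],uv[1],1.]); return M[:3,3],d/np.linalg.norm(d)
def tri(rays):
    A=np.zeros((3,3));b=np.zeros(3)
    for o,d in rays: P=np.eye(3)-np.outer(d,d);A+=P;b+=P@o
    x=np.linalg.solve(A,b); return x,[np.linalg.norm((np.eye(3)-np.outer(d,d))@(x-o))*1000 for o,d in rays]
def onz(n,uv,z,pose=None):
    o,d=ray(n,uv,pose); return o+d*(z-o[2])/d[2]
def T(s=None):
    s=s or read_state(); M=np.eye(4); M[:3,:3]=R.from_euler('xyz',s['tcp_rot']).as_matrix(); M[:3,3]=s['ee_pos']; return M
def wpose(s=None): return T(s)@camera_info('wrist')['mount']
def crop(u,v,f,g,off): return ((u+.5)/f-.5+off[0],(v+.5)/g-.5+off[1])
E
python3 - <<'E'
from h import *
tj=lambda u,v:crop(u,v,7,6.5,(260,135)); sj=lambda u,v:crop(u,v,7,7,(250,170))
tt=lambda u,v:crop(u,v,5.5,5.4,(150,165)); st=lambda u,v:crop(u,v,7,7,(205,230))
for n,a,b in [('C',(425,129),(291,128)),('L',(148,393),(378,306)),('R',(523,442),(580,153)),('jigFL',(76,434),(335,519)),('jigFR',(612,505),(633,279)),('jigBL',(141,72),(68,361)),('jigBR',(667,139),(377,146))]:
    print(n,*tri([ray('top',tj(*a)),ray('side',sj(*b))]))
print('mallet top',*tri([ray('top',tt(330,224)),ray('side',st(518,105))]))
for n,p in [('TL',(303,180)),('TR',(497,206)),('BR',(463,402)),('BL',(263,370))]: print('tray',n,onz('top',tt(*p),0.019))
for n,p in [('L',(360,385)),('T',(560,262)),('R',(718,355)),('B',(545,520))]: print('trayS',n,onz('side',st(*p),0.019))
for n,p in [('FL',(76,434)),('FR',(612,505)),('BL',(141,72)),('BR',(667,139))]: print('jig top',n,onz('top',tj(*p),0.019))
s=read_state();print(T(s))
E
```

```text
C [0.6311 0.0385 0.0957] [np.float64(0.5234252217162737), np.float64(0.5234252217162766)]
L [0.5231 0.1341 0.1103] [np.float64(0.08446107933598108), np.float64(0.08446107933574705)]
R [0.5057 0.0032 0.1105] [np.float64(0.2430193522868098), np.float64(0.2430193522866769)]
jigFL [0.5227 0.1689 0.0208] [np.float64(0.055595879901083445), np.float64(0.05559587990100468)]
jigFR [ 0.4959 -0.0327  0.0199] [np.float64(0.46504901167351254), np.float64(0.4650490116735216)]
jigBL [0.6759 0.1485 0.0203] [np.float64(0.550136612758445), np.float64(0.5501366127586679)]
jigBR [ 0.6486 -0.0542  0.0195] [np.float64(0.033359184602023265), np.float64(0.03335918460202109)]
mallet top [0.4893 0.299  0.1407] [np.float64(0.07020593218992588), np.float64(0.07020593218983873)]
tray TL [0.5307 0.3433 0.019 ]
tray TR [0.5186 0.2494 0.019 ]
tray BR [0.4227 0.2616 0.019 ]
tray BL [0.4373 0.3571 0.019 ]
trayS L [0.5299 0.3528 0.019 ]
trayS T [0.5026 0.2619 0.019 ]
trayS R [0.4247 0.2691 0.019 ]
trayS B [0.4349 0.3675 0.019 ]
jig top FL [0.523  0.1691 0.019 ]
jig top FR [ 0.4956 -0.0329  0.019 ]
jig top BL [0.6758 0.1484 0.019 ]
jig top BR [ 0.6487 -0.0543  0.019 ]
[[-0.0004  0.3219 -0.9468  0.169 ]
 [ 0.0014 -0.9468 -0.3219 -0.4968]
 [-1.     -0.0014 -0.0001  0.2306]
 [ 0.      0.      0.      1.    ]]
```

The crop shows the brown mallet standing upright in its tray (full-image top 219,213), so that's the one. I'll move over the jig for a closer wrist view.

```bash
python3 -m jog '[[-1,-3.2,-5,-10,0,0],[-2,-6,-10,-20,0,0],[-3,-9,-15,-30,0,0],[-4,-12,-20,-40,0,0],[-5,-15,-25,-50,0,0]]'; python3 -c "
from h import *
s=read_state();print(T(s),s['joint_positions'])"
```

```text
time_s: 0.72
ee_pos: [0.3583, -0.2729, 0.2814]
tcp_rot: [-1.767, 1.571, 2.58]
wrist_force: [0.9, -0.4, -0.4]
width: 0.996
[[-0.0001  0.9342 -0.3568  0.3583]
 [ 0.0001 -0.3568 -0.9342 -0.2729]
 [-1.     -0.0001 -0.      0.2814]
 [ 0.      0.      0.      1.    ]] [-0.7329 -0.1668  1.5122 -0.      1.7963 -0.3681]
```

```bash
python3 -m jog '[[0,0.3,-6,-5,0,0],[0,0.6,-12,-10,0,0],[0,0.9,-18,-15,0,0],[0,1.2,-24,-20.9,0,0],[0,1.5,-30,-20.9,0,0]]'; python3 -m jog '[[0,1,-3,0,0,0],[0,2,-5,0,0,0],[0,2,-5,0,0,0]]';python3 -c "
from h import *
s=read_state();print(T(s),s['joint_positions'])
cv2.imwrite('pics/w1.png',get_image('wrist')[:,:,::-1]); np.save('w1.npy',wpose(s))"
```

```text
time_s: 1.35
ee_pos: [0.4804, 0.0016, 0.281]
tcp_rot: [-0.686, 1.57, -2.261]
wrist_force: [1.0, -0.2, 0.9]
width: 1.003
time_s: 1.72
ee_pos: [0.5003, 0.0506, 0.2805]
tcp_rot: [-1.501, 1.569, -3.075]
wrist_force: [-0.2, -0.5, -0.3]
width: 0.998
[[-0.0014  1.     -0.0033  0.5003]
 [-0.0001 -0.0033 -1.      0.0506]
 [-1.     -0.0014  0.0001  0.2805]
 [ 0.      0.      0.      1.    ]] [ 0.0274 -0.0158  1.3724 -0.0001  1.7864  0.0307]
```

View pics/w1.png

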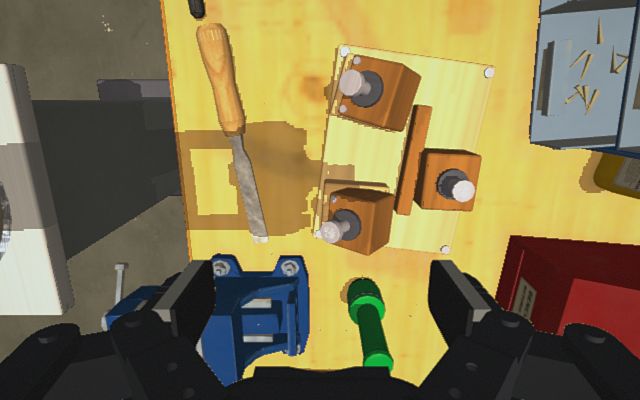

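The view shows the pins at L (352,83), R (329,231) and C (462,190). I'll enlarge it.

```bash
python3 -c "
import cv2
t=cv2.imread('pics/w1.png')
cv2.imwrite('pics/w1L.png',cv2.resize(t[40:140,320:430],None,fx=6,fy=6,interpolation=cv2.INTER_CUBIC))
cv2.imwrite('pics/w1R.png',cv2.resize(t[170:265,300:400],None,fx=6,fy=6,interpolation=cv2.INTER_CUBIC))
cv2.imwrite('pics/w1C.png',cv2.resize(t[135:225,405:495],None,fx=6,fy=6,interpolation=cv2.INTER_CUBIC))"
```

```text
(no output)
```

View pics/w1L.png

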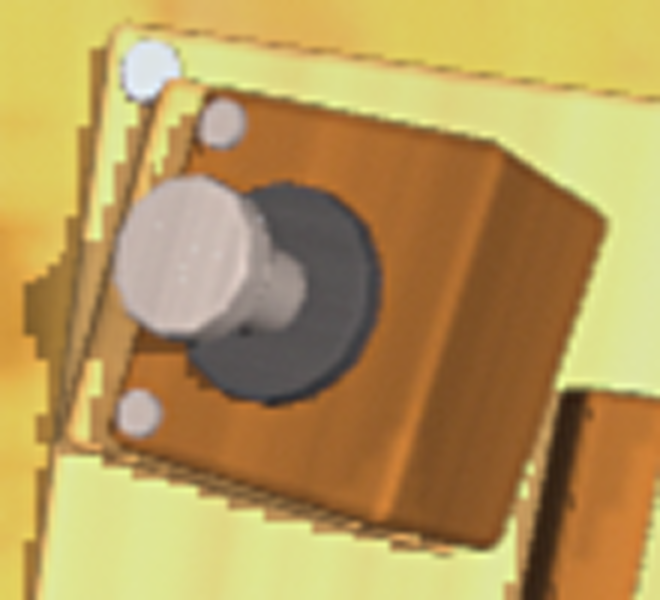

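View pics/w1R.png

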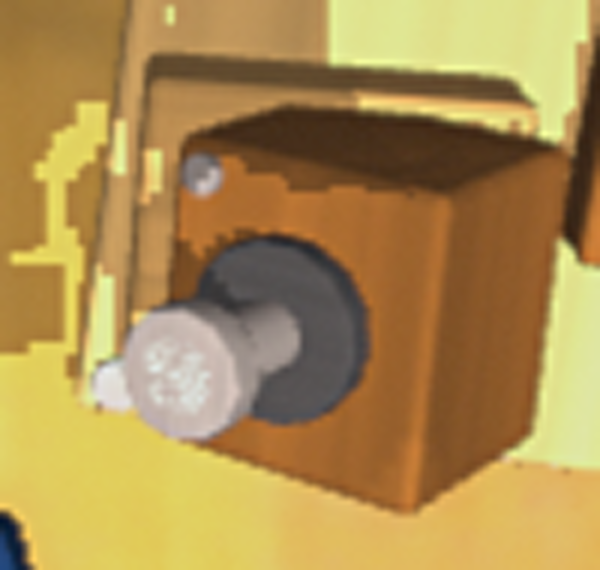

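View pics/w1C.png

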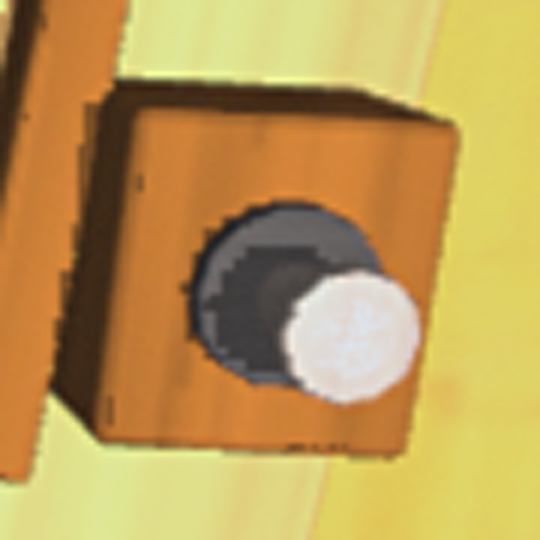

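```bash
python3 - <<'E'
from h import *
W=np.load('w1.npy')
wl=lambda u,v:crop(u,v,6,6,(320,40)); wr=lambda u,v:crop(u,v,6,6,(300,170)); wc=lambda u,v:crop(u,v,6,6,(405,135))
tj=lambda u,v:crop(u,v,7,6.5,(260,135)); sj=lambda u,v:crop(u,v,7,7,(250,170))
for n,a,b,w in [('C',(425,129),(291,128),wc(352,336)),('L',(148,393),(378,306),wl(184,256)),('R',(523,442),(580,153),wr(190,373))]:
    print(n,*tri([ray('top',tj(*a)),ray('side',sj(*b)),ray('wrist',w,W)]))
    print(onz('wrist',w,dict(C=.097,L=.1105,R=.1105)[n],W),onz('top',tj(*a),dict(C=.097,L=.1105,R=.1105)[n]),onz('side',sj(*b),dict(C=.097,L=.1105,R=.1105)[n]))
for n,p,q in [('L',wl(494,148),wl(380,515)),('R',wr(447,195),wr(410,508)),('Ljigface', wl(494,148),wl(380,515))]:
    a,b=onz('wrist',p,.099,W),onz('wrist',q,.099,W); d=a-b; print(n,a,b,np.linalg.norm(d),np.degrees(np.arctan2(-d[0],d[1])))
# top view ridge: L (125,285?) edges
for n,p,q in [('L',tj(112,283),tj(262,325)),('R',tj(458,338),tj(606,346))]:
    a,b=onz('top',p,.099),onz('top',q,.099); d=a-b; print(n,np.linalg.norm(d),np.degrees(np.arctan2(-d[0],d[1])))
E
```

```text
C [0.6315 0.0376 0.0954] [np.float64(1.060258773151659), np.float64(0.8475052729760291), np.float64(1.4294317605688884)]
[0.6311 0.0365 0.097 ] [0.6303 0.0383 0.097 ] [0.6306 0.0401 0.097 ]
L [0.5231 0.1334 0.1098] [np.float64(0.7128823930808731), np.float64(0.4763599230689211), np.float64(1.0518177426786846)]
[0.5227 0.1324 0.1105] [0.523  0.1341 0.1105] [0.5231 0.1344 0.1105]
R [0.5066 0.002  0.1099] [np.float64(1.45620782884482), np.float64(0.38656439467156567), np.float64(1.7404799946896217)]
[0.5076 0.0008 0.1105] [0.5054 0.0031 0.1105] [0.5059 0.0033 0.1105]
L [0.5669 0.1472 0.099 ] [0.5531 0.0965 0.099 ] 0.052506214361558536 -15.22767257000088
R [0.548 0.026 0.099] [ 0.5439 -0.0271  0.099 ] 0.053265403250778665 -4.33300334689834
Ljigface [0.5669 0.1472 0.099 ] [0.5531 0.0965 0.099 ] 0.052506214361558536 -15.22767257000088
L 0.05589920139152696 -16.595051061811947
R 0.05242461005235796 -2.9203512458457177
```

```bash
python3 -m jog '[[0,-0.3,-6,0,0,0],[0,-0.6,-12,0,0,0],[0,-0.9,-18,0,0,0],[0,-1.2,-24,0,0,0],[0,-1.2,-24.8,0,0,0]]' 1 100; python3 -m jog '[[3,0,0,0,0,0],[3,0,0,0,0,0]]'; python3 -c "
from h import *
s=read_state();print(T(s),s['joint_positions'])
cv2.imwrite('pics/w2.png',get_image('wrist')[:,:,::-1]); np.save('w2.npy',wpose(s))"
```

```text
time_s: 2.4
ee_pos: [0.4889, 0.2996, 0.2805]
tcp_rot: [-1.254, 1.57, -2.828]
wrist_force: [0.7, -0.9, 0.2]
width: 0.995
time_s: 2.65
ee_pos: [0.4892, 0.2958, 0.2489]
tcp_rot: [-0.991, 1.566, -2.569]
wrist_force: [-0.4, -0.2, 0.4]
width: 1.003
[[-0.0044  1.     -0.0071  0.4892]
 [-0.0028 -0.0071 -1.      0.2958]
 [-1.     -0.0044  0.0029  0.2489]
 [ 0.      0.      0.      1.    ]] [ 0.4796  0.1853  1.2219 -0.0005  1.7395  0.4866]
```

View pics/w2.png

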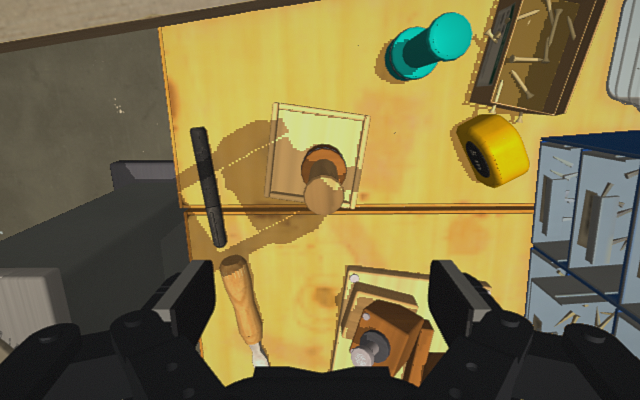

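```bash
python3 - <<'E'
from h import *
W=np.load('w2.npy')
print('knob',onz('wrist',(324,195.5),.146,W))
c=[onz('wrist',p,.019,W) for p in [(274,103),(369,117),(355,210),(266,197)]]
print(np.array(c),np.mean(c,0))
print('head',onz('wrist',(324,166),.056,W))
print(T(read_state())[:3,3])
E
```

```text
knob [0.4892 0.2985 0.146 ]
[[0.4397 0.3601 0.019 ]
 [0.535  0.3459 0.019 ]
 [0.5228 0.2477 0.019 ]
 [0.4269 0.2627 0.019 ]] [0.4811 0.3041 0.019 ]
head [0.4894 0.303  0.056 ]
[0.4897 0.2961 0.2508]
```

```bash
python3 -m jog '[[4,0,-0.3,0,0,0],[8,0,-0.3,0,0,0],[12,0,-0.3,0,0,0],[14.5,0,-0.3,0,0,0],[15.8,0,-0.3,0,0,0]]' 1 ; python3 -m jog '[[0,0,0,0,0,0],[0,0,0,0,0,0],[0,0,0,0,0,0],[0,0,0,0,0,0]]' 0 100; python3 -m jog '[[0,0,0,0,0,0],[0,0,0,0,0,0]]' 0 100;  python3 -c "
from h import *
s=read_state();print(T(s),s['joint_positions'])"
```

```text
time_s: 3.32
ee_pos: [0.4902, 0.2998, 0.0933]
tcp_rot: [0.506, 1.571, -1.071]
wrist_force: [0.1, -0.2, 1.0]
width: 0.997
time_s: 3.82
ee_pos: [0.4902, 0.3009, 0.0944]
tcp_rot: [2.025, 1.569, 0.449]
wrist_force: [-0.9, -1.2, 3.1]
width: 0.287
time_s: 4.08
ee_pos: [0.4902, 0.3009, 0.0941]
tcp_rot: [1.981, 1.569, 0.404]
wrist_force: [0.9, -0.1, 3.9]
width: 0.292
[[ 0.0016  1.     -0.0055  0.4902]
 [ 0.0007 -0.0055 -1.      0.3009]
 [-1.      0.0016 -0.0007  0.0941]
 [ 0.      0.      0.      1.    ]] [ 0.4864  0.2753  1.4294 -0.0001  1.4351  0.4919]
```

```bash
python3 -m jog '[[-3,0,0,0,0,0],[-8,0,0,0,0,0],[-13,0,0,0,0,0],[-16,0,0,0,0,0],[-16,0,0,0,0,0]]'; python3 -c "
from h import *
s=read_state();print(T(s),s['wrist_force'],s['ft_torque'])
cv2.imwrite('pics/s2.png',get_image('side')[:,:,::-1][80:380,150:450]); cv2.imwrite('pics/w3.png',get_image('wrist')[:,:,::-1])"
```

```text
time_s: 4.7
ee_pos: [0.4901, 0.3009, 0.2546]
tcp_rot: [2.044, 1.568, 0.468]
wrist_force: [-0.1, -1.1, -4.3]
width: 0.29
[[ 0.0026  1.     -0.0055  0.4901]
 [ 0.0013 -0.0055 -1.      0.3009]
 [-1.      0.0026 -0.0013  0.2546]
 [ 0.      0.      0.      1.    ]] [-0.1222 -1.1407 -4.2798] [0.034  0.0019 0.0272]
```

View pics/s2.png

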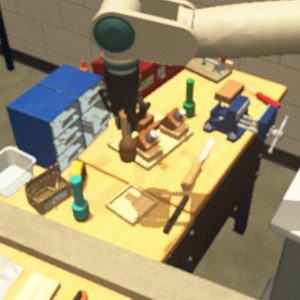

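View pics/w3.png

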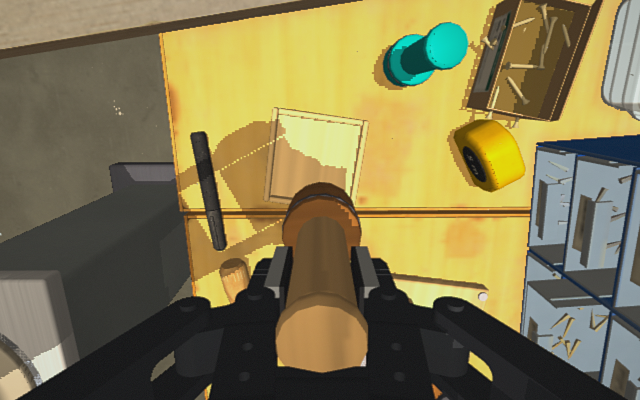

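The mallet is held straight in the fingers (wrist, knob at 322,330) and the tray is empty. Next is the slanted pin L.

```bash
python3 -m jog '[[0,-1.5,3.5,0,-2.4,8.4],[0.2,-3,7,0,-4.9,16.8],[0.4,-4.5,10.5,0,-7.3,25.2],[0.6,-6.1,14,0,-9.8,33.6],[0.6,-6.1,14,0,-9.8,33.6]]'; python3 -m jog '[[0,0,0,0,0,0],[0,0,0,0,0,0]]'; cat > l.py <<'E'
from h import *
import sys
P={'L':((.523,.1335,.110),-16.3,35),'R':((.506,.0022,.110),-3.6,35),'C':((.631,.038,.0962),0,0)}[sys.argv[1]]
s=read_state(); M=T(s); p=np.radians(P[1]); t=np.radians(P[2])
a=np.array([-np.sin(t)*np.cos(p),-np.sin(t)*np.sin(p),np.cos(t)])
F=M[:3,3]+M[:3,0]*.088
e=M[:3,:3].T@(np.array(P[0])-F)
print('t',s['time_s'],'tcp',M[:3,3],'angle',np.degrees(np.arccos(-M[:3,0]@a)),'to pin in tool cm',e*100,'axis in tool',M[:3,:3].T@(-a))
print('axial force',-s['wrist_force']@M[:3,0],'in tool',M[:3,:3].T@s['wrist_force'],'vel',abs(s['joint_vel']).max(),'q',s['joint_positions'])
E
python3 l.py L
```

```text
time_s: 5.42
ee_pos: [0.4238, 0.1589, 0.2403]
tcp_rot: [1.275, 0.967, -0.299]
wrist_force: [0.1, 0.5, -2.9]
width: 0.289
time_s: 5.68
ee_pos: [0.4287, 0.1616, 0.2476]
tcp_rot: [1.287, 0.961, -0.289]
wrist_force: [-0.0, 1.0, -3.4]
width: 0.292
t 5.675 tcp [0.4287 0.1616 0.2476] angle 0.16711582067839784 to pin in tool cm [8.109  0.1734 0.0494] axis in tool [ 1.      0.0016 -0.0025]
axial force -2.5965155047701676 in tool [ 2.5965 -1.8628 -1.4984] vel 0.005217110900697414 q [ 0.539  -0.4816  1.9239 -0.4552  1.2879  0.5811]
```

```bash
python3 -m jog '[[3,0.1,0,0,0,0],[5.5,0.17,0.05,0,0,0],[6.7,0.17,0.05,0,0,0],[6.7,0.17,0.05,0,0,0]]'; python3 l.py L; python3 -c "
from h import *
i=get_image('side')[:,:,::-1]; cv2.imwrite('pics/s3.png',cv2.resize(i[130:250,230:370],None,fx=5,fy=5,interpolation=cv2.INTER_CUBIC))
i=get_image('top')[:,:,::-1]; cv2.imwrite('pics/t3.png',cv2.resize(i[130:230,230:370],None,fx=5,fy=5,interpolation=cv2.INTER_CUBIC))"
```

```text
time_s: 6.18
ee_pos: [0.4664, 0.1495, 0.1928]
tcp_rot: [1.285, 0.962, -0.292]
wrist_force: [-0.2, 0.2, -3.2]
width: 0.288
t 6.175 tcp [0.4664 0.1495 0.1928] angle 0.26005406374614864 to pin in tool cm [ 1.3536  0.1083 -0.0671] axis in tool [ 1.      0.0027 -0.0036]
axial force -2.4650233978286127 in tool [ 2.465  -1.9193 -0.6527] vel 0.03518624728127919 q [ 0.4588 -0.3702  1.954  -0.4469  1.1273  0.5699]
```

View pics/s3.png

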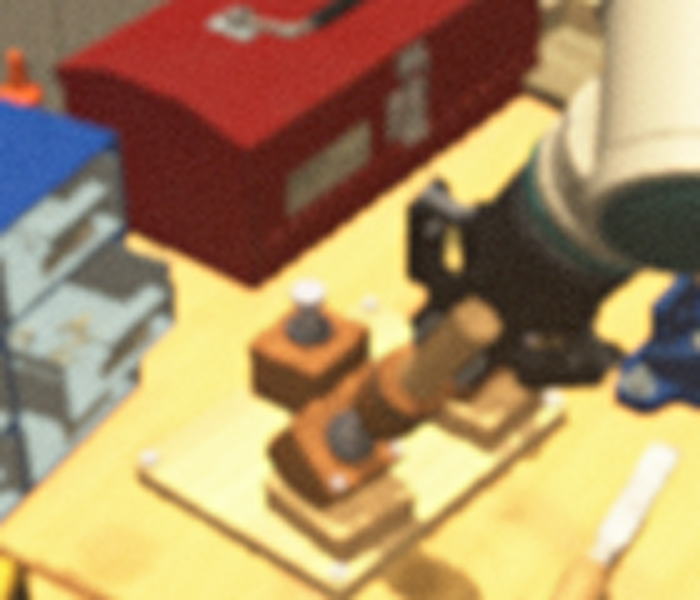

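View pics/t3.png

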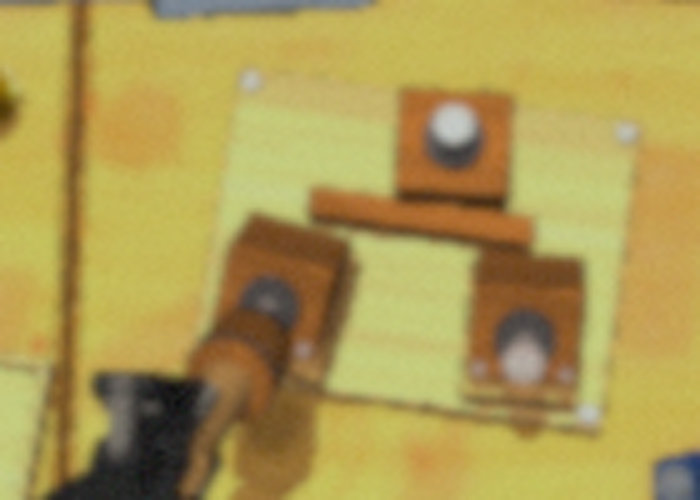

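Both views show the mallet in line with pin L and just short of it. I'll press slowly along the axis.

```bash
python3 -m jog '[[0.5,0.05,-0.03,0,0,0],[1.0,0.1,-0.06,0,0,0]]'; python3 l.py L|cut -c1-150; for i in 1; do python3 -m jog '[[0.15,0,0,0,0,0],[0.3,0,0,0,0,0]]'; python3 l.py L|cut -c1-150; python3 -m jog '[[0.1,0,0,0,0,0],[0.2,0,0,0,0,0]]'; python3 l.py L|cut -c1-150; done
```

```text
time_s: 6.52
ee_pos: [0.4727, 0.1488, 0.186]
tcp_rot: [1.288, 0.959, -0.288]
wrist_force: [0.3, -0.0, -3.4]
width: 0.288
t 6.525 tcp [0.4727 0.1488 0.186 ] angle 0.12387839641449117 to pin in tool cm [ 0.4441 -0.0735  0.0226] axis in tool [ 1.     -0.0002 -0.0021]
axial force -2.961170128360476 in tool [ 2.9612 -1.6011 -0.5378] vel 0.09581501977609573 q [ 0.4494 -0.3506  1.9538 -0.4475  1.1025  0.5701]
time_s: 6.78
ee_pos: [0.474, 0.1481, 0.1834]
tcp_rot: [1.287, 0.96, -0.289]
wrist_force: [-7.1, 1.0, 1.7]
width: 0.288
t 6.775 tcp [0.474  0.1481 0.1834] angle 0.1647563337336741 to pin in tool cm [ 0.1452 -0.0219 -0.001 ] axis in tool [ 1.      0.0011 -0.0027]
axial force 5.4182606494451475 in tool [-5.4183 -4.9492 -0.3029] vel 0.019165413558769835 q [ 0.4463 -0.3448  1.9544 -0.4473  1.0967  0.5701]
time_s: 7.02
ee_pos: [0.475, 0.148, 0.1823]
tcp_rot: [1.288, 0.96, -0.289]
wrist_force: [-9.1, 0.4, 3.3]
width: 0.291
t 7.025 tcp [0.475  0.148  0.1823] angle 0.1493047644931945 to pin in tool cm [-0.0045 -0.0375  0.0076] axis in tool [ 1.      0.001  -0.0024]
axial force 7.750551416777701 in tool [-7.7506 -5.7694  0.599 ] vel 0.019944395559073045 q [ 0.4446 -0.3416  1.9543 -0.447   1.093   0.5701]
```

```bash
python3 -m jog '[[0.1,0,0,0,0,0],[0.2,0,0,0,0,0]]'>/dev/null; python3 l.py L|cut -c1-130;  python3 -m jog '[[0.1,0,0,0,0,0],[0.2,0,0,0,0,0]]'>/dev/null; python3 l.py L|cut -c1-130; python3 -m jog '[[0.1,0,0,0,0,0],[0.2,0,0,0,0,0]]'>/dev/null; python3 l.py L|cut -c1-130
```

```text
t 7.275 tcp [0.4761 0.1476 0.1806] angle 0.15042389144720458 to pin in tool cm [-0.2089 -0.0349  0.0067] axis in tool [ 1.      0.
axial force 5.587295737070507 in tool [-5.5873 -4.5814  0.4901] vel 0.01949633885870077 q [ 0.4425 -0.3376  1.9547 -0.4472  1.0881
t 7.525 tcp [0.4772 0.1473 0.1788] angle 0.14911438503594768 to pin in tool cm [-0.4225 -0.0286  0.0096] axis in tool [ 1.      0.
axial force 4.337432849110582 in tool [-4.3374 -4.7307 -0.5232] vel 0.02377441798918286 q [ 0.4404 -0.3334  1.9552 -0.4474  1.083 
t 7.775 tcp [0.4784 0.1469 0.177 ] angle 0.15252209750756968 to pin in tool cm [-0.6411 -0.0265  0.0062] axis in tool [ 1.      0.
axial force 3.065658456906067 in tool [-3.0657 -4.4264  0.1415] vel 0.023407844613206476 q [ 0.4383 -0.3291  1.9556 -0.4477  1.077
```

```bash
for k in 1; do python3 -m jog '[[0.1,0,0,0,0,0]]'>/dev/null; python3 l.py L|cut -c1-130;  python3 -m jog '[[0.1,0,0,0,0,0]]'>/dev/null; python3 l.py L|cut -c1-130; python3 -m jog '[[0.1,0,0,0,0,0]]'>/dev/null; python3 l.py L|cut -c1-130;  done
```

```text
t 7.9 tcp [0.479  0.1467 0.176 ] angle 0.15353330900196618 to pin in tool cm [-0.7615 -0.0254  0.0047] axis in tool [ 1.      0.00
axial force 0.4531536827576954 in tool [-0.4532 -3.1777  0.4186] vel 0.025563454295719136 q [ 0.4371 -0.3267  1.9558 -0.4479  1.07
t 8.025 tcp [0.4797 0.1465 0.175 ] angle 0.1546065214344572 to pin in tool cm [-0.8832 -0.0224  0.0037] axis in tool [ 1.      0.0
axial force -0.4988791423237784 in tool [ 0.4989 -3.3777 -0.7088] vel 0.0213962428344884 q [ 0.4359 -0.3243  1.9561 -0.4481  1.071
t 8.15 tcp [0.4803 0.1463 0.174 ] angle 0.16161828112422963 to pin in tool cm [-0.9984 -0.0218 -0.0018] axis in tool [ 1.      0.0
axial force -1.904907328149117 in tool [ 1.9049 -2.2366 -0.717 ] vel 0.021499433960592392 q [ 0.4348 -0.322   1.9563 -0.4484  1.06
```

```bash
for k in 1; do python3 -m jog '[[0.1,0,0,0,0,0]]'>/dev/null; python3 l.py L|cut -c1-130;  python3 -m jog '[[0.1,0,0,0,0,0]]'>/dev/null; python3 l.py L|cut -c1-130; python3 -m jog '[[0.1,0,0,0,0,0]]'>/dev/null; python3 l.py L|cut -c1-130;  done
```

```text
t 8.275 tcp [0.4809 0.1461 0.1732] angle 0.16894396159799657 to pin in tool cm [-1.099  -0.0277 -0.0073] axis in tool [ 1.      0.
axial force -3.615971584735622 in tool [ 3.616  -2.0418 -0.7618] vel 0.017635520152844093 q [ 0.4337 -0.3199  1.9563 -0.4486  1.06
t 8.4 tcp [0.4814 0.1459 0.1724] angle 0.171318197265114 to pin in tool cm [-1.1964 -0.0264 -0.0098] axis in tool [ 1.      0.0007
axial force -2.6327921824762197 in tool [ 2.6328 -2.1739 -0.3884] vel 0.016094533538300967 q [ 0.4327 -0.3179  1.9563 -0.4486  1.0
t 8.525 tcp [0.4819 0.1457 0.1717] angle 0.16660036469524772 to pin in tool cm [-1.291  -0.0251 -0.0063] axis in tool [ 1.      0.
axial force -2.3343157481655075 in tool [ 2.3343 -2.52   -1.2019] vel 0.018135468244759482 q [ 0.4317 -0.3159  1.9564 -0.4486  1.0
```

```bash
for k in 1; do python3 -m jog '[[0.1,0,0,0,0,0]]'>/dev/null; python3 l.py L|cut -c1-130;  python3 -m jog '[[0.1,0,0,0,0,0]]'>/dev/null; python3 l.py L|cut -c1-130; python3 -m jog '[[0.1,0,0,0,0,0]]'>/dev/null; python3 l.py L|cut -c1-130;  done
```

```text
t 8.65 tcp [0.4825 0.1456 0.1709] angle 0.16263005282179577 to pin in tool cm [-1.3808 -0.0294 -0.0038] axis in tool [ 1.      0.0
axial force 0.6739987717075954 in tool [-0.674  -2.4041 -1.0656] vel 0.01540097926547198 q [ 0.4308 -0.314   1.9564 -0.4486  1.060
t 8.775 tcp [0.4829 0.1456 0.1704] angle 0.15452072445098475 to pin in tool cm [-1.4488 -0.0408  0.0018] axis in tool [ 1.      0.
axial force 5.492545937771469 in tool [-5.4925 -4.5297 -0.5182] vel 0.015185199825953908 q [ 0.4301 -0.3123  1.9561 -0.4485  1.058
t 8.9 tcp [0.4834 0.1455 0.1699] angle 0.15175261432829443 to pin in tool cm [-1.519  -0.0487  0.0048] axis in tool [ 1.      0.00
axial force 10.025973190168678 in tool [-10.026   -5.5835   0.0447] vel 0.012054135282469946 q [ 0.4293 -0.3107  1.9559 -0.4483  1
```

The force rises at pad stiffness, so this is the hard stop, after about 16 mm of travel. One more small push, then I'll back off.

```bash
python3 -m jog '[[0.1,0,0,0,0,0]]'>/dev/null; python3 l.py L|cut -c1-130; python3 -m jog '[[-1,0,0,0,0,0],[-3,0,0,0,0,0],[-6,0,0,0,0,0],[-8,0,0,0,0,0],[-8,0,0,0,0,0]]'; python3 l.py R;python3 -c "
from h import *
i=get_image('side')[:,:,::-1]; cv2.imwrite('pics/s4.png',cv2.resize(i[130:250,230:370],None,fx=5,fy=5,interpolation=cv2.INTER_CUBIC))"
```

```text
t 9.025 tcp [0.4839 0.1454 0.1695] angle 0.1426357774434491 to pin in tool cm [-1.5788 -0.0661  0.0103] axis in tool [ 1.      0.0
axial force 13.65384547706811 in tool [-13.6538  -6.754    0.6616] vel 0.013637384187639129 q [ 0.4286 -0.3091  1.9555 -0.4482  1.
time_s: 9.65
ee_pos: [0.4403, 0.1588, 0.2358]
tcp_rot: [1.291, 0.957, -0.285]
wrist_force: [0.7, -0.2, -3.7]
width: 0.286
t 9.65 tcp [0.4403 0.1588 0.2358] angle 7.297334841634337 to pin in tool cm [ 7.6468 -2.1824 13.0938] axis in tool [ 0.9919  0.0212 -0.1252]
axial force -3.4666851964112624 in tool [ 3.4667 -1.5005 -0.4369] vel 0.03305739879365905 q [ 0.5157 -0.4552  1.9303 -0.4514  1.2439  0.5751]
```

View pics/s4.png

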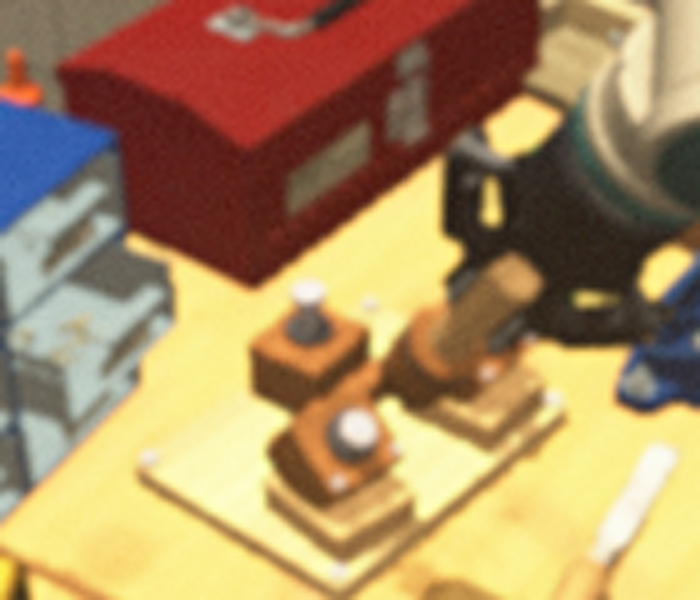

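Pin L's head now sits down by the collar (355,428). On to R.

```bash
python3 -m jog '[[0.3,-0.8,5,0,2.4,0.4],[0.8,-1.6,10,0,4.8,0.8],[1.5,-2.4,14.7,0,7.2,1.2],[3,-2.45,14.7,0,7.2,1.2],[3.7,-2.45,14.7,0,7.2,1.2]]'; python3 -m jog '[[0,0,0,0,0,0]]'; python3 l.py R
```

```text
time_s: 10.32
ee_pos: [0.4317, 0.0046, 0.2118]
tcp_rot: [1.469, 0.966, -0.071]
wrist_force: [0.1, -0.0, -3.5]
width: 0.286
time_s: 10.45
ee_pos: [0.4318, 0.0068, 0.2124]
tcp_rot: [1.469, 0.966, -0.066]
wrist_force: [0.7, -0.4, -3.5]
width: 0.287
t 10.45 tcp [0.4318 0.0068 0.2124] angle 0.3799912725028664 to pin in tool cm [3.8495 0.3016 0.0048] axis in tool [ 1.      0.0066 -0.001 ]
axial force -3.3425858637433623 in tool [ 3.3426 -1.4213  0.2279] vel 0.022964686397807105 q [-0.0722 -0.7323  2.143   0.0041  1.1265 -0.1084]
```

```bash
python3 -m jog '[[1.2,0.15,0,0,0,0],[2.4,0.3,0,0,0,0],[3.2,0.3,0,0,0,0],[3.2,0.3,0,0,0,0]]'; python3 l.py R|cut -c1-130; python3 -m jog '[[0.15,0,0,0,0,0],[0.3,0,0,0,0,0]]'>/dev/null; python3 l.py R|cut -c1-130;python3 -m jog '[[0.1,0,0,0,0,0],[0.2,0,0,0,0,0]]'>/dev/null; python3 l.py R|cut -c1-130
```

```text
time_s: 10.95
ee_pos: [0.4526, 0.0054, 0.1881]
tcp_rot: [1.47, 0.966, -0.066]
wrist_force: [0.2, -0.5, -3.5]
width: 0.287
t 10.95 tcp [0.4526 0.0054 0.1881] angle 0.34366572096348325 to pin in tool cm [ 0.6639 -0.0356 -0.0357] axis in tool [ 1.      0.
axial force -2.976942872537604 in tool [ 2.9769 -1.8259  0.2736] vel 0.02396363530896766 q [-0.0716 -0.6407  2.1403  0.0037  1.036
t 11.2 tcp [0.4546 0.005  0.1872] angle 0.1949807373751832 to pin in tool cm [ 0.4766 -0.1754 -0.0806] axis in tool [ 1.      0.00
axial force -2.9158968706307857 in tool [ 2.9159 -1.733  -0.1928] vel 0.03357732670156726 q [-0.0722 -0.6349  2.1397  0.0037  1.02
t 11.45 tcp [0.4556 0.005  0.1853] angle 0.21673639876536105 to pin in tool cm [ 0.2593 -0.148  -0.0758] axis in tool [ 1.      0.
axial force -2.4178782435943376 in tool [ 2.4179 -1.7947  0.0212] vel 0.02199976610634638 q [-0.0722 -0.6292  2.14    0.0037  1.02
```

```bash
python3 -c "
from h import *
i=get_image('top')[:,:,::-1]; cv2.imwrite('pics/t5.png',cv2.resize(i[130:230,230:370],None,fx=5,fy=5,interpolation=cv2.INTER_CUBIC))"
```

```text
(no output)
```

View pics/t5.png

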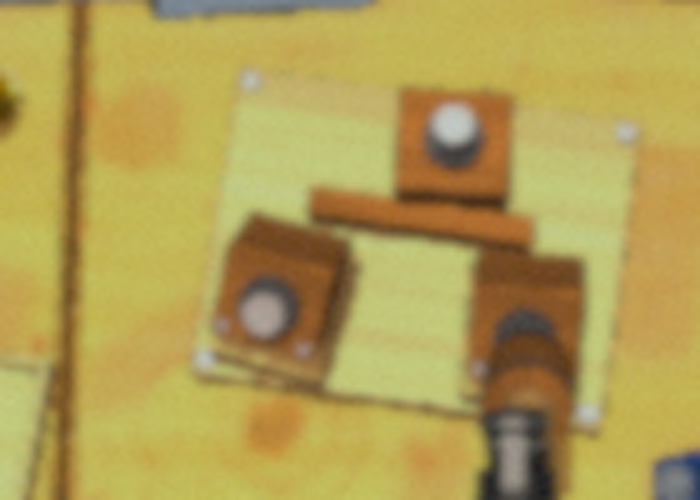

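Mallet and collar R line up (525,340), and pin L (267,313) is down over its collar. Pressing on.

```bash
for k in 1; do python3 -m jog '[[0.1,0.05,0.04,0,0,0],[0.2,0.05,0.04,0,0,0]]'>/dev/null; python3 l.py R|cut -c1-130;  python3 -m jog '[[0.1,0,0,0,0,0],[0.2,0,0,0,0,0]]'>/dev/null; python3 l.py R|cut -c1-130; python3 -m jog '[[0.1,0,0,0,0,0],[0.2,0,0,0,0,0]]'>/dev/null; python3 l.py R|cut -c1-130;  done
```

```text
t 11.75 tcp [0.457  0.0046 0.1841] angle 0.2520424640081661 to pin in tool cm [ 0.0861 -0.1853 -0.1019] axis in tool [ 1.      0.0
axial force 6.596694093720024 in tool [-6.5967 -5.0799 -2.0524] vel 0.01940062492648727 q [-0.0732 -0.6225  2.1381  0.0047  1.0191
t 12.0 tcp [0.4581 0.0045 0.1824] angle 0.2560021995963711 to pin in tool cm [-0.1123 -0.1805 -0.1024] axis in tool [ 1.      0.00
axial force 2.850148930246616 in tool [-2.8501 -5.4519 -1.3501] vel 0.024264323422196723 q [-0.0731 -0.6171  2.1382  0.0046  1.013
t 12.25 tcp [0.4593 0.0044 0.1805] angle 0.24675219488845584 to pin in tool cm [-0.3393 -0.1754 -0.105 ] axis in tool [ 1.      0.
axial force 0.4330730455102756 in tool [-0.4331 -2.8593 -1.1425] vel 0.028673321109328815 q [-0.0732 -0.6112  2.1385  0.0047  1.00
```

```bash
for k in 1; do python3 -m jog '[[0.1,0,0,0,0,0]]'>/dev/null; python3 l.py R|cut -c1-110;  python3 -m jog '[[0.1,0,0,0,0,0]]'>/dev/null; python3 l.py R|cut -c1-110; python3 -m jog '[[0.1,0,0,0,0,0]]'>/dev/null; python3 l.py R|cut -c1-110;python3 -m jog '[[0.1,0,0,0,0,0]]'>/dev/null; python3 l.py R|cut -c1-110;  done
```

```text
t 12.375 tcp [0.4601 0.0043 0.1797] angle 0.2210191272474167 to pin in tool cm [-0.4553 -0.191  -0.1105] axis 
axial force -2.227370908661336 in tool [ 2.2274 -2.4646 -0.414 ] vel 0.02709895650608773 q [-0.0732 -0.6081  2
t 12.5 tcp [0.4607 0.0042 0.1789] angle 0.21655312154414466 to pin in tool cm [-0.5595 -0.2001 -0.1238] axis i
axial force -3.127917096517485 in tool [ 3.1279 -1.4275 -1.0058] vel 0.022855303322899242 q [-0.0733 -0.6051  
t 12.625 tcp [0.4612 0.0042 0.178 ] angle 0.23019940252349622 to pin in tool cm [-0.6608 -0.189  -0.1222] axis
axial force -3.322748145496928 in tool [ 3.3227 -2.166  -0.1032] vel 0.02252407609371272 q [-0.0733 -0.6023  2
t 12.75 tcp [0.4617 0.0042 0.1771] angle 0.23420592028664056 to pin in tool cm [-0.7591 -0.1833 -0.1182] axis 
axial force -3.346658813923235 in tool [ 3.3467 -2.1269  0.2773] vel 0.02429858004689825 q [-0.0732 -0.5995  2
```

```bash
for k in 1; do python3 -m jog '[[0.1,0,0,0,0,0]]'>/dev/null; python3 l.py R|cut -c1-110;  python3 -m jog '[[0.1,0,0,0,0,0]]'>/dev/null; python3 l.py R|cut -c1-110; python3 -m jog '[[0.1,0,0,0,0,0]]'>/dev/null; python3 l.py R|cut -c1-110;  done
```

```text
t 12.875 tcp [0.4623 0.0041 0.1765] angle 0.22931224256442 to pin in tool cm [-0.8416 -0.1964 -0.118 ] axis in
axial force 2.1218265087814414 in tool [-2.1218 -3.8234 -0.3356] vel 0.019123141424338005 q [-0.0732 -0.5969  
t 13.0 tcp [0.4628 0.0041 0.176 ] angle 0.23533106354591418 to pin in tool cm [-0.9146 -0.2064 -0.1201] axis i
axial force 6.001976906504792 in tool [-6.002  -4.457  -1.5672] vel 0.018866408666254966 q [-0.0732 -0.5945  2
t 13.125 tcp [0.4633 0.0041 0.1755] angle 0.23800868094707828 to pin in tool cm [-0.9824 -0.22   -0.1213] axis
axial force 11.661629980652464 in tool [-11.6616  -5.748   -0.4983] vel 0.019242845702150308 q [-0.0731 -0.592
```

```bash
python3 -m jog '[[0.05,0,0,0,0,0]]'>/dev/null; python3 l.py R|cut -c1-110; python3 -m jog '[[-1,0,0,0,0,0],[-3,0,0,0,0,0],[-6,0,0,0,0,0],[-8,0,0,0,0,0],[-8,0,0,0,0,0]]'; python3 - <<'E'
from h import *
M=T(); Rt=np.array([[0,1,0],[0,0,-1],[-1,0,0]],float)
print('rot deg',np.degrees(R.from_matrix(M[:3,:3].T@Rt).as_rotvec()),'shift cm',M[:3,:3].T@(np.array([.631,.038,.235])-M[:3,3])*100, 'via',M[:3,:3].T@(np.array([.5,.03,.28])-M[:3,3])*100)
i=get_image('side')[:,:,::-1]; cv2.imwrite('pics/s6.png',cv2.resize(i[130:250,230:370],None,fx=5,fy=5,interpolation=cv2.INTER_CUBIC))
E
```

```text
t 13.25 tcp [0.4635 0.0041 0.1753] angle 0.2404211203848761 to pin in tool cm [-1.0103 -0.2285 -0.1201] axis i
axial force 13.500607454592442 in tool [-13.5006  -7.7731  -0.0511] vel 0.007398373289992008 q [-0.073  -0.591
time_s: 13.88
ee_pos: [0.4184, 0.0071, 0.242]
tcp_rot: [1.47, 0.959, -0.067]
wrist_force: [-0.2, 0.1, -4.0]
width: 0.285
rot deg [  1.9077   2.9326 -34.9274] shift cm [12.6394 17.1611 -2.7808] via [ 1.4796  8.961  -1.9332]
```

View pics/s6.png

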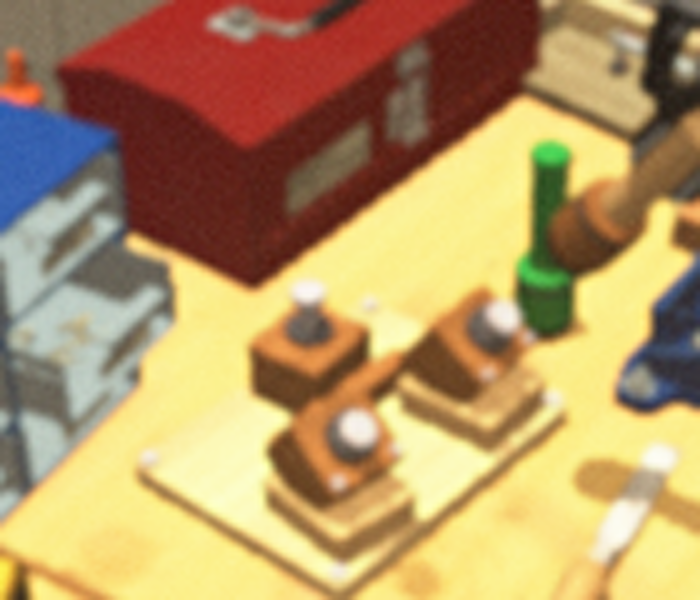

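Both slanted pins stay down (355,430 and 500,320). Next is the upright pin C.

```bash
python3 -m jog '[[0.4,2.2,-0.5,0.5,0.8,-9],[0.8,4.5,-1,1,1.6,-18],[1.2,6.7,-1.5,1.5,2.4,-27],[1.5,9,-1.9,1.9,2.9,-35],[1.5,9,-1.9,1.9,2.9,-35]]'; python3 - <<'E'
from h import *
M=T(); print(M, M[:3,:3].T@(np.array([.631,.038,.25])-M[:3,3])*100)
E
```

```text
time_s: 14.55
ee_pos: [0.5029, 0.0297, 0.2728]
tcp_rot: [-1.563, 1.557, -3.134]
wrist_force: [-0.8, 0.2, -4.1]
width: 0.286
[[-0.0138  0.9999 -0.0002  0.5029]
 [-0.0001 -0.0002 -1.      0.0297]
 [-0.9999 -0.0138  0.0001  0.2728]
 [ 0.      0.      0.      1.    ]] [ 2.1025 12.8437 -0.8345]
```

```bash
python3 -m jog '[[0,4,-0.3,0,0,0],[0,8,-0.5,0,0,-0.4],[1,11,-0.8,0,0,0.8],[2.1,12.8,-0.8,0,0,0.8],[2.1,12.8,-0.8,0,0,0.8]]'; python3 l.py C; python3 -c "
from h import *
i=get_image('side')[:,:,::-1]; cv2.imwrite('pics/s7.png',cv2.resize(i[100:260,200:400],None,fx=4,fy=3.7,interpolation=cv2.INTER_CUBIC))
i=get_image('wrist')[:,:,::-1]; cv2.imwrite('pics/w7.png',i)"
```

```text
time_s: 15.18
ee_pos: [0.6279, 0.0375, 0.2536]
tcp_rot: [1.512, 1.565, -0.059]
wrist_force: [0.5, 0.2, -4.0]
width: 0.291
t 15.175 tcp [0.6279 0.0375 0.2536] angle 0.34213226314118 to pin in tool cm [ 6.9444  0.2191 -0.052 ] axis in tool [ 1.     -0.006  -0.0004]
axial force -4.018181752188937 in tool [ 4.0182  0.4384 -0.1808] vel 0.04599584944815469 q [ 0.0012  0.3432  1.026  -0.0004  1.7664  0.0012]
```

View pics/s7.png

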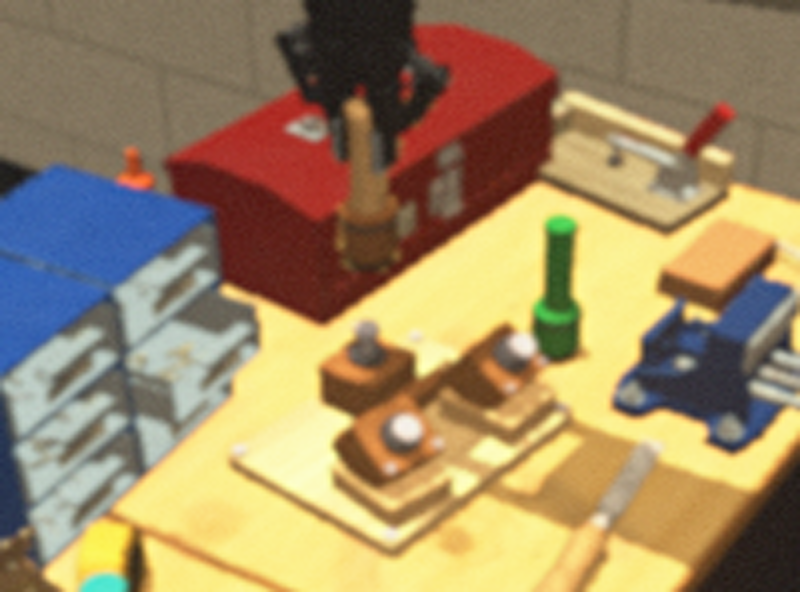

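View pics/w7.png

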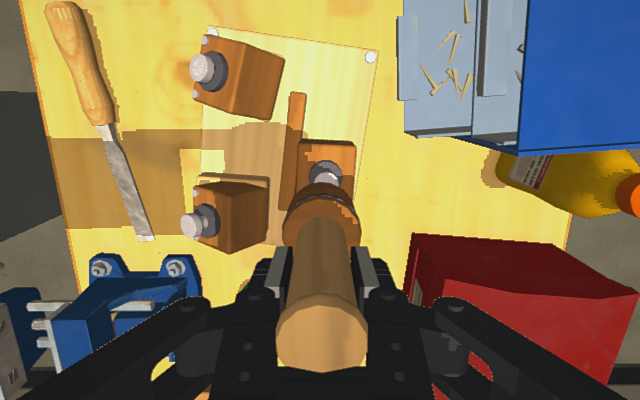

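The mallet hangs above pin C, which shows below it in the wrist view at (325,178). Descending.

```bash
python3 -m jog '[[2,0.1,0,0,0,0],[4,0.2,-0.05,0,0,0],[5.8,0.2,-0.05,0,0,0],[6.2,0.2,-0.05,0,0,0],[6.2,0.2,-0.05,0,0,0]]' >/dev/null; python3 l.py C|cut -c1-130; python3 -m jog '[[0.15,0,0,0,0,0],[0.3,0,0,0,0,0]]'>/dev/null; python3 l.py C|cut -c1-130;python3 -m jog '[[0.1,0,0,0,0,0],[0.2,0,0,0,0,0]]'>/dev/null; python3 l.py C|cut -c1-130;
```

```text
t 15.9 tcp [0.6307 0.0381 0.1946] angle 0.5233747834745557 to pin in tool cm [ 1.0429 -0.0581  0.0088] axis in tool [ 1.     -0.00
axial force -3.4455242881491124 in tool [ 3.4455 -0.0244  0.1023] vel 0.02072070478064276 q [ 0.0021  0.3605  1.1211 -0.0003  1.65
t 16.15 tcp [0.631  0.0381 0.1917] angle 0.5563581681533869 to pin in tool cm [ 0.7539 -0.0936  0.0077] axis in tool [ 1.     -0.0
axial force -3.81344435969841 in tool [ 3.8134 -0.     -0.0598] vel 0.023270502272175416 q [ 0.002   0.362   1.125  -0.0003  1.644
t 16.4 tcp [0.6308 0.0381 0.189 ] angle 0.4890978833524987 to pin in tool cm [ 0.484  -0.0584  0.0111] axis in tool [ 1.     -0.00
axial force -3.6466630952608066 in tool [ 3.6467  0.36   -0.4814] vel 0.016004814573345644 q [ 0.0021  0.3634  1.1286 -0.0003  1.6
```

```bash
for k in 1; do python3 -m jog '[[0.15,0,0,0,0,0],[0.3,0,0,0,0,0]]'>/dev/null; python3 l.py C|cut -c1-110;  python3 -m jog '[[0.1,0,0,0,0,0],[0.2,0,0,0,0,0]]'>/dev/null; python3 l.py C|cut -c1-110; python3 -m jog '[[0.1,0,0,0,0,0],[0.2,0,0,0,0,0]]'>/dev/null; python3 l.py C|cut -c1-110;  python3 -m jog '[[0.1,0,0,0,0,0],[0.2,0,0,0,0,0]]'>/dev/null; python3 l.py C|cut -c1-110; done
```

```text
t 16.65 tcp [0.6308 0.0381 0.186 ] angle 0.48513213483242523 to pin in tool cm [ 0.1795 -0.0551  0.0077] axis 
axial force -0.7434179692030353 in tool [ 0.7434 -0.3229 -0.3978] vel 0.019751891968509044 q [ 0.002   0.3646 
t 16.9 tcp [0.6309 0.0381 0.1852] angle 0.5462331923972154 to pin in tool cm [ 0.0973 -0.0754  0.0101] axis in
axial force 4.957995041170661 in tool [-4.958  -2.3296 -0.3098] vel 0.01330403788897267 q [ 0.0021  0.3644  1.
t 17.15 tcp [0.631  0.0381 0.1838] angle 0.575870368175624 to pin in tool cm [-0.0441 -0.0846  0.0093] axis in
axial force 5.983232390679659 in tool [-5.9832 -3.1483  0.0736] vel 0.017239500405140495 q [ 0.0021  0.3648  1
t 17.4 tcp [0.6309 0.0381 0.1813] angle 0.5550088559452154 to pin in tool cm [-0.29  -0.076  0.01 ] axis in to
axial force 4.6999856923493954 in tool [-4.7    -2.5835 -0.9488] vel 0.018287428150677236 q [ 0.0021  0.366
```

```bash
for k in 1; do python3 -m jog '[[0.1,0,0,0,0,0],[0.2,0,0,0,0,0]]'>/dev/null; python3 l.py C|cut -c1-110;  python3 -m jog '[[0.1,0,0,0,0,0],[0.2,0,0,0,0,0]]'>/dev/null; python3 l.py C|cut -c1-110; python3 -m jog '[[0.1,0,0,0,0,0],[0.2,0,0,0,0,0]]'>/dev/null; python3 l.py C|cut -c1-110;  python3 -m jog '[[0.1,0,0,0,0,0]]'>/dev/null; python3 l.py C|cut -c1-110; done
```

```text
t 17.65 tcp [0.6309 0.0381 0.1776] angle 0.482759420785944 to pin in tool cm [-0.6626 -0.0585  0.0115] axis in
axial force -1.1914600715305774 in tool [ 1.1915  0.0333 -0.0831] vel 0.021205257727339777 q [ 0.0021  0.3685 
t 17.9 tcp [0.6306 0.0381 0.1749] angle 0.4015371420988899 to pin in tool cm [-0.9293 -0.0193  0.0074] axis in
axial force -3.9030850645528887 in tool [ 3.9031 -0.5448 -0.2384] vel 0.010956966422370134 q [ 0.002   0.3702 
t 18.15 tcp [0.6308 0.0381 0.1737] angle 0.46529154744599566 to pin in tool cm [-1.0453 -0.0468  0.0118] axis 
axial force -3.5928546456830364 in tool [3.5929 0.2075 0.0165] vel 0.014560150409472764 q [ 0.0021  0.3704  1.
t 18.275 tcp [0.6309 0.0381 0.173 ] angle 0.48120682499912587 to pin in tool cm [-1.1217 -0.0534  0.0087] axis
axial force -1.7706261060381223 in tool [ 1.7706 -0.8313  0.199 ] vel 0.010596340603413051 q [ 0.002   0.3706
```

```bash
for k in 1; do python3 -m jog '[[0.1,0,0,0,0,0]]'>/dev/null; python3 l.py C|cut -c1-110;  python3 -m jog '[[0.1,0,0,0,0,0]]'>/dev/null; python3 l.py C|cut -c1-110; python3 -m jog '[[0.1,0,0,0,0,0]]'>/dev/null; python3 l.py C|cut -c1-110;   done
```

```text
t 18.4 tcp [0.6309 0.0381 0.1726] angle 0.507278629354971 to pin in tool cm [-1.1603 -0.0604  0.0119] axis in 
axial force 1.1634308308443713 in tool [-1.1634 -1.5246  0.5559] vel 0.011041168460117328 q [ 0.0021  0.3706  
t 18.525 tcp [0.631  0.0381 0.1721] angle 0.5347565778307618 to pin in tool cm [-1.2088 -0.0694  0.0093] axis 
axial force 5.465277169130727 in tool [-5.4653 -3.3702  0.069 ] vel 0.011128722023625017 q [ 0.0021  0.3706  1
t 18.65 tcp [0.6311 0.0381 0.1716] angle 0.5699992883147833 to pin in tool cm [-1.2555 -0.0839  0.0112] axis i
axial force 7.8625893655492645 in tool [-7.8626 -3.893   0.0994] vel 0.011567557797343102 q [ 0.0021  0.3706
```

The stop is felt after about 13 mm. One small extra push, then I'll lift and check all the pins.

```bash
python3 -m jog '[[0.1,0,0,0,0,0],[0.1,0,0,0,0,0]]'>/dev/null; python3 l.py C|cut -c1-110; python3 -m jog '[[-2,0,0,0,0,0],[-6,0,0,0,0,0],[-9,0,0,0,0,0],[-9,0,0,0,0,0]]';python3 -m jog '[[0,-4,-2,0,0,0],[0,-8,-5,0,0,0],[0,-10,-10,0,0,0],[0,-12,-15,0,0,0],[0,-14,-21,0,0,0]]'; python3 -m jog '[[0,-1,-5,0,0,0],[0,-1,-5.5,0,0,0],[0,-1,-5.5,0,0,0]]'; python3 -c "
from h import *
s=read_state();print(T(s)); np.save('w8.npy',wpose(s))
i=get_image('wrist')[:,:,::-1]; cv2.imwrite('pics/w8.png',i)
i=get_image('side')[:,:,::-1]; cv2.imwrite('pics/s8.png',i)
cv2.imwrite('pics/s8c.png',cv2.resize(i[170:320,220:370],None,fx=4,fy=4,interpolation=cv2.INTER_CUBIC))"
```

```text
t 18.9 tcp [0.6311 0.0381 0.1715] angle 0.6043403721320735 to pin in tool cm [-1.2716 -0.0911  0.0086] axis in
axial force 9.107392506163423 in tool [-9.1074 -4.7579  1.0075] vel 0.0019981303227459687 q [ 0.0021  0.3703  
time_s: 19.4
ee_pos: [0.6312, 0.0382, 0.2616]
tcp_rot: [1.556, 1.557, -0.015]
wrist_force: [0.4, -0.4, -4.4]
width: 0.288
time_s: 20.02
ee_pos: [0.4893, 0.2483, 0.2553]
tcp_rot: [1.323, 1.565, -0.249]
wrist_force: [1.0, 0.5, -3.0]
width: 0.288
time_s: 20.4
ee_pos: [0.4801, 0.3022, 0.2556]
tcp_rot: [1.246, 1.564, -0.324]
wrist_force: [-0.3, -0.8, -4.0]
width: 0.286
[[ 0.0061  1.      0.0004  0.4801]
 [-0.002   0.0004 -1.      0.3022]
 [-1.      0.0061  0.002   0.2556]
 [ 0.      0.      0.      1.    ]]
```

View pics/s8c.png

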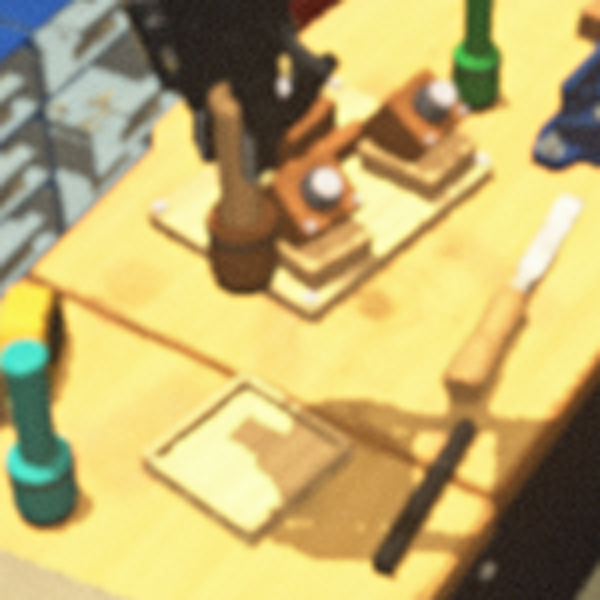

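View pics/w8.png

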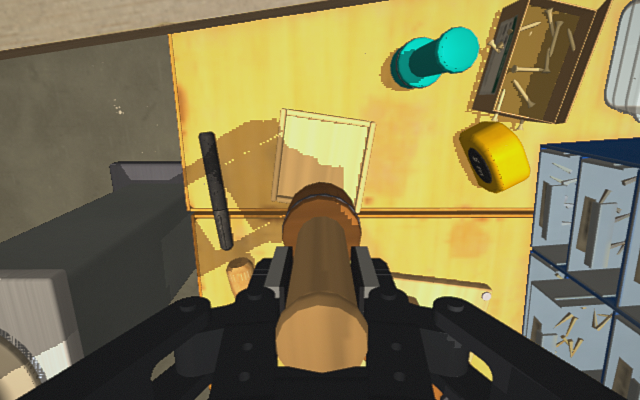

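```bash
python3 - <<'E'
from h import *
W=np.load('w8.npy')
q=[crop(u,v,4,4,(220,170)) for u,v in [(145,462),(248,377),(350,441),(253,540)]]
c=[onz('side',p,.019) for p in q[:2]+q[2:]]; print(np.array(c),np.mean(c,0))
c=[onz('wrist',p,.019,W) for p in [(282,108),(375,122)]]; print(np.array(c))
i=get_image('top')[:,:,::-1]; cv2.imwrite('pics/t8.png',cv2.resize(i[130:260,180:370],None,fx=4,fy=4,interpolation=cv2.INTER_CUBIC))
E
```

```text
[[0.529  0.3545 0.019 ]
 [0.5162 0.2567 0.019 ]
 [0.4255 0.268  0.019 ]
 [0.4325 0.3689 0.019 ]] [0.4758 0.312  0.019 ]
[[0.4398 0.3614 0.019 ]
 [0.5354 0.3475 0.019 ]]
```

View pics/t8.png

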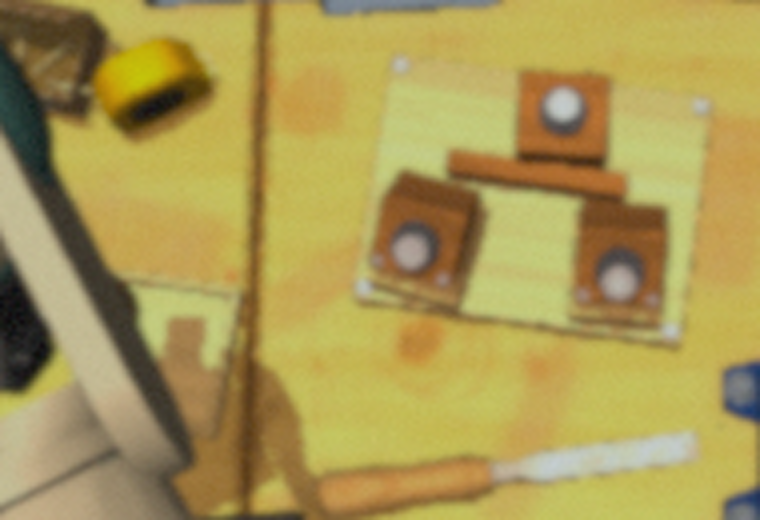

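The top view shows all three pin heads down on their collars (563,108), (412,250) and (618,281). Lowering the mallet into the tray.

```bash
python3 -m jog '[[4,0,-0.2,0,0,0],[9,0,-0.2,0,0,0],[13,0,-0.2,0,0,0],[14.6,0,-0.2,0,0,0],[15.2,0,-0.2,0,0,0]]'; python3 -m jog '[[0.2,0,0,0,0,0],[0.4,0,0,0,0,0]]';python3 -m jog '[[0.2,0,0,0,0,0],[0.3,0,0,0,0,0]]'
```

```text
time_s: 21.18
ee_pos: [0.4822, 0.3039, 0.1059]
tcp_rot: [1.548, 1.562, -0.024]
wrist_force: [0.2, 0.4, -3.0]
width: 0.292
time_s: 21.42
ee_pos: [0.4826, 0.3048, 0.1034]
tcp_rot: [1.674, 1.56, 0.103]
wrist_force: [-0.7, -0.2, -3.6]
width: 0.288
time_s: 21.68
ee_pos: [0.4819, 0.3045, 0.099]
tcp_rot: [1.57, 1.562, -0.001]
wrist_force: [0.1, -0.3, -3.4]
width: 0.289
```

```bash
python3 -m jog '[[0.1,0,0,0,0,0],[0.2,0,0,0,0,0]]';python3 -m jog '[[0.1,0,0,0,0,0],[0.2,0,0,0,0,0]]';python3 -m jog '[[0.1,0,0,0,0,0]]'
```

```text
time_s: 21.92
ee_pos: [0.4818, 0.3044, 0.0967]
tcp_rot: [1.541, 1.562, -0.03]
wrist_force: [0.5, 0.3, -3.2]
width: 0.289
time_s: 22.18
ee_pos: [0.4818, 0.3045, 0.0949]
tcp_rot: [1.55, 1.562, -0.02]
wrist_force: [-1.3, -1.2, -0.4]
width: 0.29
time_s: 22.3
ee_pos: [0.4819, 0.3045, 0.0944]
tcp_rot: [1.571, 1.562, -0.0]
wrist_force: [-3.3, -2.5, 3.0]
width: 0.288
```

The face has touched the tray floor (z 0.094, the same as at the grasp). Releasing.

```bash
python3 -m jog '[[0,0,0,0,0,0],[0,0,0,0,0,0],[0,0,0,0,0,0],[0,0,0,0,0,0]]' 1;python3 -m jog '[[0,0,0,0,0,0],[0,0,0,0,0,0]]'; python3 -c "
from h import *
print(T())
cv2.imwrite('pics/w9.png',get_image('wrist')[:,:,::-1])"
```

```text
time_s: 22.8
ee_pos: [0.4819, 0.3044, 0.0938]
tcp_rot: [1.549, 1.562, -0.022]
wrist_force: [0.3, -0.0, 0.1]
width: 0.999
time_s: 23.05
ee_pos: [0.4818, 0.3044, 0.0937]
tcp_rot: [1.541, 1.562, -0.03]
wrist_force: [-0.2, -0.2, 0.2]
width: 1.004
[[ 0.0085  1.     -0.0002  0.4818]
 [-0.0003 -0.0002 -1.      0.3044]
 [-1.      0.0085  0.0002  0.0937]
 [ 0.      0.      0.      1.    ]]
```

View pics/w9.png

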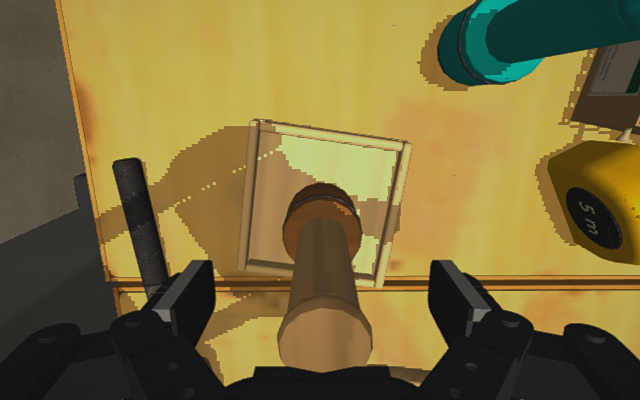

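The mallet stands free in the tray between the open fingers. I'll back straight up, move aside, and check it from the fixed cameras.

```bash
python3 -m jog '[[-3,0,0,0,0,0],[-8,0,0,0,0,0],[-13,0,0,0,0,0],[-18,0,0,0,0,0],[-18,0,0,0,0,0]]';python3 -m jog '[[-1,-2,5,0,0,0],[-2,-4,10,0,0,0],[-3,-4,15,0,0,0],[-3,-4,20,0,0,0],[-3,-4,25,0,0,0]]'; python3 -m jog '[[0,-2,6,0,0,0],[0,-4,12,0,0,0],[0,-5,18,0,0,0],[0,-5,20,0,0,0],[0,-5,20,0,0,0]]'; python3 -m jog '[[0,0,0,0,0,0],[0,0,0,0,0,0]]'; python3 -c "
from h import *
i=get_image('side')[:,:,::-1]; 
cv2.imwrite('pics/s10.png',cv2.resize(i[170:320,200:370],None,fx=4.5,fy=4,interpolation=cv2.INTER_CUBIC))
i=get_image('top')[:,:,::-1]; cv2.imwrite('pics/t10.png',cv2.resize(i[130:290,150:370],None,fx=3.6,fy=3.6,interpolation=cv2.INTER_CUBIC))"
```

```text
time_s: 23.72
ee_pos: [0.4815, 0.3051, 0.2792]
tcp_rot: [1.824, 1.553, 0.253]
wrist_force: [0.7, -0.0, -0.5]
width: 1.006
time_s: 24.35
ee_pos: [0.4395, 0.053, 0.3025]
tcp_rot: [1.525, 1.563, -0.045]
wrist_force: [-0.1, 0.4, -0.5]
width: 0.998
time_s: 24.98
ee_pos: [0.3895, -0.1465, 0.3019]
tcp_rot: [1.671, 1.564, 0.097]
wrist_force: [0.2, 0.2, 0.5]
width: 1.003
time_s: 25.22
ee_pos: [0.3902, -0.1445, 0.3029]
tcp_rot: [1.563, 1.562, -0.006]
wrist_force: [0.6, -0.1, -0.3]
width: 1.003
```

View pics/s10.png

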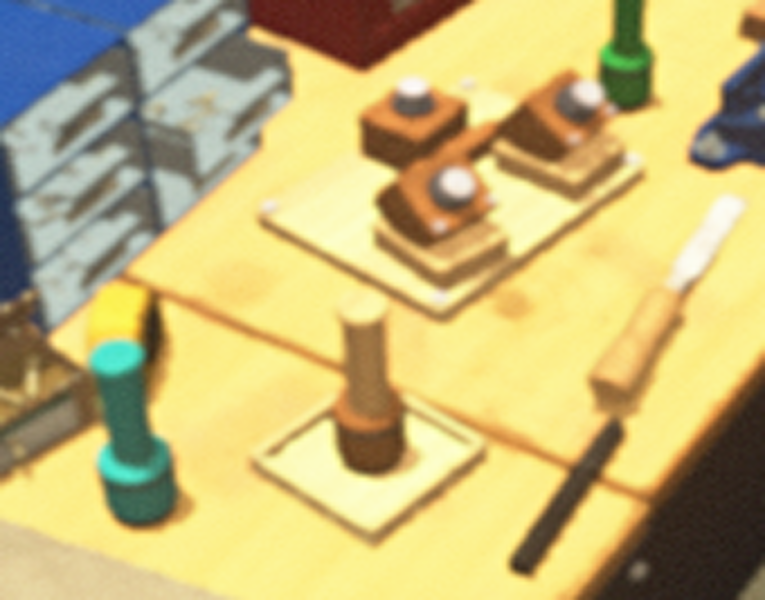

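View pics/t10.png

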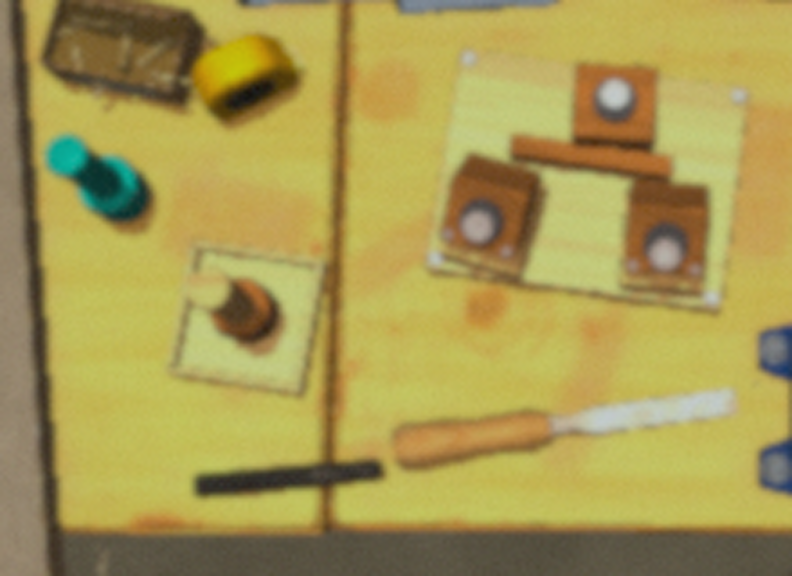

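The mallet stands upright near the tray's centre (side crop 370,440). All three pins are down and nothing else has moved. Handing in.

```bash
python3 -c "
from plant import *
print(close_job())"
```

```text
the job is handed in; nothing more can be done
None
```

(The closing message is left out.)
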